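# Slide the drip tray home under the griddle

## Task

Take the narrower of the two metal trays by its upright handle and slide it, handle outwards, into the bay under the black griddle until it is fully home, its front edge flush with the griddle's front. Leave it lying flat on the counter there and let go; leave the wider tray where it is.

Things in the scene. Friction and masses are not known exactly. Their poses are not given: they have to be found in the camera images.
- drip_tray: The narrower of two bare aluminium trays, 200 g. Pan 110 long (x), 120 wide (y), 28 mm high; origin at the centre of its underside. On its front (-x) a strap carries an upright black grip block: 36 mm along x, 14 mm thick (y), 10 to 60 mm above the counter, centre 100 mm from the origin along -x. Pinch it from above across its thickness. Starts flat on the counter, handle roughly to the robot.
- wide_tray: The wider tray: same material, length, height and handle, but its pan is 165 mm wide (y), too wide for the bay. Origin at the centre of the pan's underside. It stays where it is.
- griddle: Square black cast-iron griddle, 240 by 240 mm, rim 75 mm above the counter, fixed on a low steel stand; loop handle at the back. Origin on the counter under its centre; x points from its front (facing roughly the robot) to its back. Drip tray fully home: tray origin at x = -65 mm, y = 0 here, x axes parallel, pan touching the bay's stop wall, handle block outside in front.
- bay_mouth (a point): Centre of the bay's opening, on the counter under the griddle's front edge (griddle x = -120 mm, y = 0; same axes). The bay runs 110 mm along +x to a stop wall; its floor is the counter, it is 132 mm wide and 50 mm high. Two 30 mm high steel guide lips stand out in front, 132 mm apart at the mouth, flaring to about 170 mm apart 30 mm before it, and steer the tray in.
There are look-alikes about, which are no part of the job. What is shaped like the drip_tray but purple is not meant.

How it is judged:
At the end, for the whole second after the job is handed in: The narrower tray lies flat on the counter in the bay under the griddle, handle outwards, in to within 12 mm of the stop, within 12 mm of the bay's centre line and 10 degrees of its direction, released and at rest (x of drip_tray in the frame of griddle between -0.077 and -0.055 m and y of drip_tray in the frame of griddle between -0.012 and 0.012 m and z of drip_tray in the frame of griddle below 0.008 m and angle between the x axis of drip_tray and the x axis of griddle, either way round below 0.18 rad and angle between drip_tray's own z axis and vertical below 0.1 rad and linear speed of drip_tray below 0.02 m/s); the robot touches nothing.
It fails at once if the wider tray is moved more than 30 mm (distance of wide_tray from where it was at the start of the episode above 0.03 m).
It also fails if it takes over 42 s, if anything falls off the work surface, if the arm or the gripper's body presses on something with over 40 N, if the wrist force passes 120 N, or if a joint passes its speed limit or range.

## Robot

A 6-joint arm with a two-finger parallel gripper is mounted at the origin on the work surface. World frame = base frame: x ahead of the robot, y to its left, z up, the work surface at z = 0. Lengths are in m, angles in rad, forces in N, time in s.
With the tool pointing down it reaches from about 0.4 to 0.825 m from the base axis. Payload 7 kg.
Tool frame: the origin (TCP) lies midway between the tips of the shut fingers; the grasp point (between the pads) lies 19 mm behind it; z points along the fingers, y is the line along which they close (so a half turn about z gives the same grasp; the last joint's range is limited). The gripper opens to 88 mm and grips with 3 to 60 N. Pads are 19 mm wide; open, the fingers measure 130 mm over their backs; the gripper's body (78 mm by 193 mm) begins 47 mm behind the grasp point.
Start: joints at [-1.056, 0.359, 0.012, 0, -1.224, -0.288], TCP at [0.152, -0.658, 0.227] pointing down, gripper open.
Joint ranges: [-3.07, 3.07], [-1.43, 2.12], [-1.02, 1.25], [-3.03, 1.67], [-3.05, -0], [-3.03, 3.03]. Speed limits (rad/s): [2.39, 2.39, 3.01, 3.14, 3.14, 3.14].

## Interface

Orientations are given as [roll, pitch, yaw] about the fixed x, y, z axes, in that order (R = Rz(yaw) Ry(pitch) Rx(roll)).
In Python, from station import arm gives the robot as it stands. The module is installed in compiled form; this text tells all that it offers.
- The arm moves only by the tool carry_out, never from a script. Its argument "commands" is a list of rows, each a list of 4 numbers: the shift along the world's x, y, z in units of 50 mm (1.0 is 50 mm), then the turn about the world's z in units of 6 degrees (1.0 is 6 degrees). A call has exactly 10 rows; each row is the pose to reach, as a shift and turn from the pose commanded when the call began; what a row does not reach only later rows make up. A row lasts 1/8 s, in which the tool goes at most 62.5 mm and 10.7 degrees, less where a joint would pass 70% of its speed; a pose out of reach is approached as far as the arm can. A call with a gripper value outside its range is refused whole. "claw" is the closure, from 0 (fully open) to 1 (shut), set as the call begins (left out, the last holds). The fingers move at their own pace and stop on an object; "force" is the grip in N (left out, the last holds). Time passes only in rows, so rows that repeat a pose let the fingers close, or fill a call up. It gives the time, the measured TCP pose, the force, the opening and the grip force at its end, in the units of the state.
- arm.get_state(): the state, without advancing time (a new reading comes with each control period).
- arm.grab_frame(name): name is "scene" or "top" or "wrist"; returns a dict with "pixels" (400x640x3 uint8, red, green, blue), "fx", "fy", "cx", "cy" (pixels), "k1" (the pictures are not rectified: a ray, as slopes to the right and down, at radius r is drawn at 1 + k1 r^2 times it, then the intrinsics apply), "eye" and "orientation" of the camera in the world. Camera axes: x right, y down, z forward; pixel columns grow to the right and rows downward; lengths in m; the calibration is good to about 2 mm. A picture is of the moment at which its call begins. There is no depth.
- arm.job_done(): hands the job in; it is judged then, once.
Trained networks look in a picture, given as the dict that the camera call returned (one of the last four; its "shot" number tells which), for a name from the list of things; names that differ only in an ending like _2 or _b are one class to them, and where a whole thing is asked for, a point or a joint stands for the part that bears it (a point fixed in the world has none). Each returns a list of dicts, best first, with "conf" (0 to 1); they miss things now and then, are a little off and sometimes report something else, mostly with a low value. They report only what shows in the picture. A call takes as long as a camera call. They do not tell look-alikes from the thing itself.
- arm.regions_of(picture, query): "pixels" (400x640 bool, what is visible of it) and "uv" ([column, row] in pixels, amid what is visible of it).
- arm.mark_of(picture, query): "uv" ([column, row] in pixels: a listed point, or the origin of a listed thing).
The state is a dict: "t": time; "q": joint angles; "qd": joint speeds; "joint_efforts": joint torques, N m; "eef_pos": TCP position; "ee_rot": TCP orientation; "force": force on the tool from outside, world axes, zero at the start; "moment": the same for the moment, N m; "width": finger opening in m; "gripper_force": force on a finger pad.
Only numpy, scipy, OpenCV 4.12 (cv2) and the standard library are available. Lean on these libraries where they do the work, as an engineer would, in place of code of your own. Each camera call takes 0.05 s, during which the arm holds its last target. There are 200 camera calls.

## Working session

There is one attempt and no reset: what is moved stays moved. The work goes in short steps, Python scripts to look and compute and a tool call to move; the robot and the scene stay as the last step left them, time stands still between calls to the robot, and variables do not carry over. Pictures are saved under pics/ and viewed, at most 10 in all, crops included, and the job is handed in when it is done.

Besides the shell and the picture viewer there is one more tool, called after "Emit:" by a JSON object that holds its "api" and its "payload". carry_out: Moves the arm, as the interface text tells. Its arguments: {"type":"object","properties":{"commands":{"type":"array","items":{"type":"array","items":{"type":"number"}}},"claw":{"type":"number"},"force":{"type":"number"}},"required":["commands"]}

```bash
mkdir -p pics; cat > h.py <<'E'
import numpy as np, cv2
from scipy.spatial.transform import Rotation as R
from station import arm
def rot(o):
    o=np.array(o,float)
    return o if o.shape==(3,3) else (R.from_euler('xyz',o).as_matrix() if o.size==3 else R.from_quat(o).as_matrix())
def K(p): return np.array([[p['fx'],0,p['cx']],[0,p['fy'],p['cy']],[0,0,1.]])
def ray(p,uv):
    s=cv2.undistortPoints(np.array(uv,float).reshape(-1,1,2),K(p),np.array([p['k1'],0,0,0.]))  # check below
    d0=(np.array(uv,float).reshape(-1,2)-[p['cx'],p['cy']])/[p['fx'],p['fy']]
    d=d0.copy()
    for _ in range(30): d=d0/(1+p['k1']*(d**2).sum(1,keepdims=True))
    return np.c_[d,np.ones(len(d))]@rot(p['orientation']).T
def onz(p,uv,z):
    r=ray(p,uv); e=np.array(p['eye']); return e+r*((z-e[2])/r[:,2])[:,None]
def tri(obs):
    A=np.zeros((3,3));b=np.zeros(3)
    for p,uv in obs:
        r=ray(p,uv)[0]; r/=np.linalg.norm(r); M=np.eye(3)-np.outer(r,r); A+=M; b+=M@np.array(p['eye'])
    return np.linalg.solve(A,b)
def proj(p,X):
    c=(np.array(X,float).reshape(-1,3)-p['eye'])@rot(p['orientation']); d=c[:,:2]/c[:,2:]
    d=d*(1+p['k1']*(d**2).sum(1,keepdims=True)); return d*[p['fx'],p['fy']]+[p['cx'],p['cy']]
def save(p,n): cv2.imwrite('pics/'+n,p['pixels'][:,:,::-1])
E
python3 - <<'E'
from h import *
for n in('scene','top'):
    p=arm.grab_frame(n); save(p,n+'0.png'); print(n,p['eye'],p['orientation'],p['fx'],p['k1'])
    for q in('drip_tray','wide_tray','griddle','bay_mouth'):
        z=.075 if 0 else 0
        for m in arm.mark_of(p,q)[:3]: print(q,'mark',np.round(m['uv'],1),round(m['conf'],2),onz(p,m['uv'],0).round(4))
E
```

```text
scene [ 1.34401887 -0.18025596  1.19550896] [-2.50692698 -0.00398912  1.29176871] 498.58892787753905 0.02075729554706259
drip_tray mark [407.5 190.4] 0.71 [[0.5447 0.3072 0.    ]]
drip_tray mark [410.6 121.1] 0.65 [[0.2757 0.424  0.    ]]
wide_tray mark [198.1 237.5] 0.7 [[ 0.5392 -0.3183  0.    ]]
griddle mark [324.1 278.5] 0.7 [[ 0.7581 -0.0138  0.    ]]
top [0.46060852 0.04576064 1.26340519] [-3.08053512 -0.01096605 -1.54289251] 460.62321190244484 -0.1111954745444349
drip_tray mark [184.7 293.3] 0.81 [[0.2832 0.4169 0.    ]]
drip_tray mark [227.2 202.9] 0.79 [[0.5353 0.308  0.    ]]
wide_tray mark [457.6 208.4] 0.63 [[ 0.5383 -0.3306  0.    ]]
griddle mark [346.2 127.7] 0.89 [[ 0.7547 -0.0147  0.    ]]
```

View pics/top0.png

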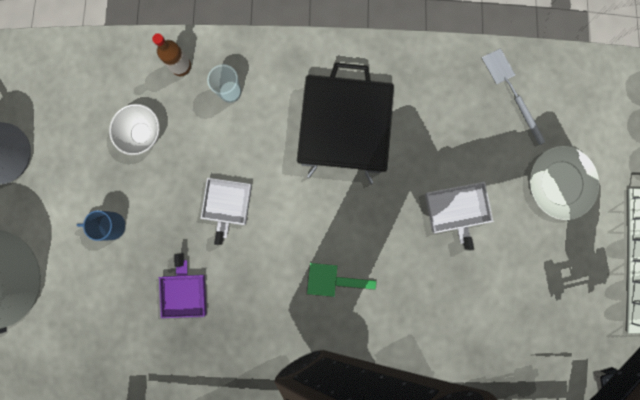

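View pics/scene0.png

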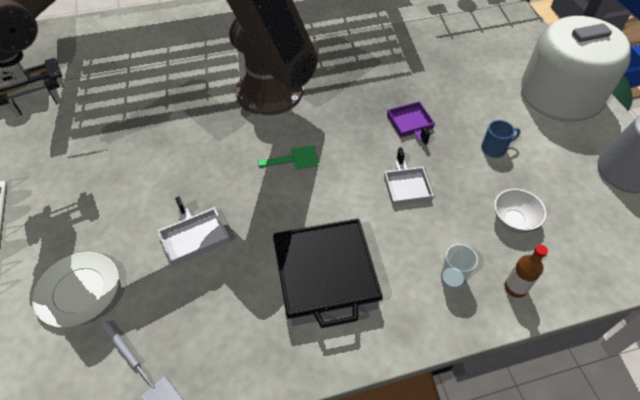

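The top view shows the narrow aluminium tray at pixel (226,203) with its black grip at (219,237). The wide tray is at (459,208), the purple decoy at (183,296), and the griddle at (346,125) with guide lips at (310,172) and (369,180). The scene view agrees: narrow tray (408,186) with grip (401,157), griddle (327,270).

```bash
python3 - <<'E'
from h import *
P={n:arm.grab_frame(n) for n in('scene','top')}
C={}
for n,p in P.items():
    m=arm.regions_of(p,'griddle')[0]['pixels'].astype(np.uint8)
    m=cv2.morphologyEx(m,cv2.MORPH_OPEN,np.ones((25,25)))
    c=max(cv2.findContours(m,0,2)[0],key=cv2.contourArea)
    h=cv2.convexHull(c)
    a=cv2.approxPolyDP(h,8,True)[:,0]
    print(n,'griddle',a.tolist()); w=onz(p,a,.075); print(w.round(4).tolist())
    # handle dark blob
    u,v=(219,237) if n=='top' else (401,157)
    g=p['pixels'].max(2); b=np.zeros_like(g); b[v-18:v+18,u-16:u+16]=(g[v-18:v+18,u-16:u+16]<60)
    k,l,s,ce=cv2.connectedComponentsWithStats(b); i=1+s[1:,4].argmax()
    print('handle',ce[i],s[i]); C[n]=ce[i]
    rs=arm.regions_of(p,'drip_tray')
    for r in rs[:2]:
        t=r['pixels'].astype(np.uint8); q=cv2.minAreaRect(cv2.findNonZero(t)); print('tray',r['uv'],r['conf'],q)
print('handle tri',tri([(P[n],C[n]) for n in P]))
for n in P: print(n,onz(P[n],C[n],.045))
p=P['top']; print('pan centre guess, top corners z=.028', onz(p,[[208,178],[252,181],[246,223],[201,218]],.028).round(4).tolist())
# wide crops
cr=[cv2.resize(P['top']['pixels'][50:190,270:410],(400,400),interpolation=2),cv2.resize(P['top']['pixels'][165:255,185:275],(400,400),interpolation=2)]
cv2.imwrite('pics/crop1.png',np.hstack(cr)[:,:,::-1]); print(arm.get_state()['t'],arm.get_state()['ee_rot'])
E
```

```text
scene griddle [[360, 222], [377, 308], [342, 324], [292, 322], [276, 233]]
[[0.6595, 0.1145, 0.075], [0.9046, 0.0763, 0.075], [0.9199, -0.016, 0.075], [0.883, -0.1276, 0.075], [0.6319, -0.1103, 0.075]]
handle [400.30555556 155.83333333] [397 149   7  15  72]
tray [412.5, 121.4] 0.81 ((412.576904296875, 122.61538696289062), (48.81361770629883, 37.442264556884766), 56.3099365234375)
tray [407.3, 187.2] 0.72 ((405.65093994140625, 177.52828979492188), (58.51559066772461, 42.1696891784668), 74.05460357666016)
top griddle [[305, 76], [392, 83], [387, 169], [299, 163]]
[[0.8739, 0.1014, 0.075], [0.8627, -0.1302, 0.075], [0.6313, -0.1202, 0.075], [0.6402, 0.1094, 0.075]]
handle [218.7375 237.65  ] [215 232   8  12  80]
tray [181.9, 290.3] 0.9 ((181.53448486328125, 284.913818359375), (63.86198043823242, 47.25288391113281), 85.2363510131836)
tray [224.6, 204.0] 0.7 ((224.17031860351562, 212.72271728515625), (46.785953521728516, 65.6192855834961), 7.594643592834473)
handle tri [0.43973881 0.31929871 0.03776967]
scene [[0.4453949  0.31627165 0.045     ]]
top [[0.4398391 0.3175961 0.045    ]]
pan centre guess, top corners z=.028 [[0.5998, 0.3575, 0.028], [0.5948, 0.2373, 0.028], [0.4811, 0.2491, 0.028], [0.4909, 0.3718, 0.028]]
0.8 [ 3.14158411e+00  2.80710508e-05 -2.91479035e+00]
```

View pics/crop1.png

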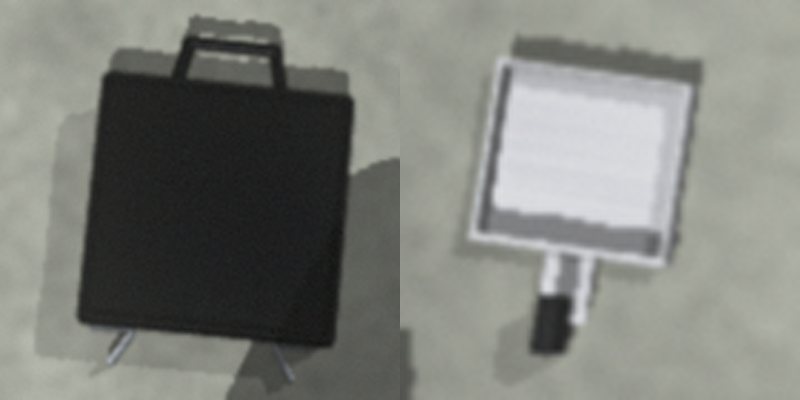

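The crop gives griddle top corners (306,75.5), (393,84), (386,171) and (298,163). That puts its centre near (0.752,-0.010) with yaw about -2°. The tray's yaw is about -6°, with the grip near (0.441,0.317). I'm moving over now.

Emit:
{"api": "carry_out", "payload": {"commands": [[0.8,0.8,0,-0.4],[1.6,1.6,0,-0.8],[2.4,2.4,0,-1.2],[3.2,3.2,0,-1.6],[4.0,4.0,0,-2.0],[4.8,4.8,0,-2.4],[5.6,5.6,0,-2.8],[6.2,6.5,0,-3.2],[6.2,7.6,0,-3.2],[6.2,8.7,0,-3.2]], "claw": 0}}

```text
t: 2.05
eef_pos: [0.4619, -0.221, 0.2264]
ee_rot: [3.142, -0.0, 3.033]
force: [0.5, 0.1, -0.3]
width: 0.0874
gripper_force: 0.0
```

Emit:
{"api": "carry_out", "payload": {"commands": [[0,1.1,0,0],[0,2.2,0,0],[0,3.3,0,0],[0,4.4,0,0],[0,5.5,0,0],[0,6.6,0,0],[-0.1,7.7,0,0],[-0.2,8.8,0,0],[-0.4,9.9,0,0],[-0.4,10.8,0,0]]}}

```text
t: 3.3
eef_pos: [0.441, 0.3194, 0.2269]
ee_rot: [3.141, 0.0, 3.035]
force: [0.5, 0.2, -1.0]
width: 0.0877
gripper_force: 0.0
```

```bash
python3 - <<'E'
from h import *
s=arm.get_state(); print(s['t'],s['eef_pos'],s['ee_rot'])
p=arm.grab_frame('wrist'); save(p,'w1.png'); print(p['eye'],p['orientation'],p['fx'])
import pickle; pickle.dump(p,open('w1.pkl','wb'))
E
```

```text
3.3 [0.44100671 0.31943728 0.22694927] [3.14086622e+00 3.69955521e-04 3.03456368e+00]
[0.35903918 0.32743625 0.38594729] [ 2.83334032e+00 -1.62811043e-03  1.46333544e+00] 293.8890118906429
```

View pics/w1.png

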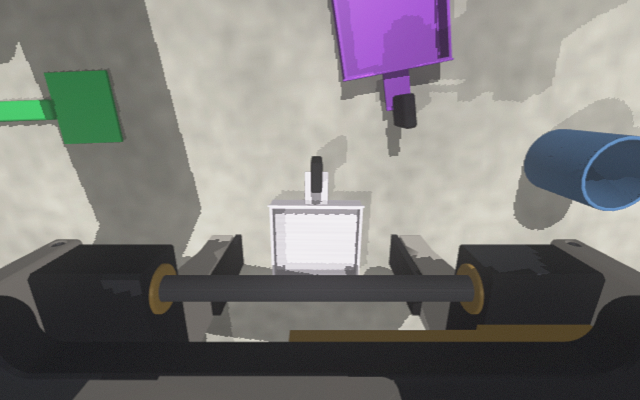

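The wrist view shows the tray's grip at (317,155–193) and its front rim from (269,207) to (364,207), nearly square to the gripper. The purple decoy's grip at (404,110) is clear to the side.

```bash
python3 - <<'E'
from h import *
import pickle
p=pickle.load(open('w1.pkl','rb'))
g=p['pixels'].max(2); b=(g<50).astype(np.uint8); b[:150]=0;b[198:]=0;b[:,:300]=0;b[:,335:]=0
ys,xs=np.nonzero(b); print(xs.min(),xs.max(),ys.min(),ys.max())
for v in range(ys.min(),ys.max()+1,5): print(v,xs[ys==v].min(),xs[ys==v].max())
print('rim',onz(p,[[269,207],[364,207],[272,207],[361,207]],.028).round(4).tolist())
print('block',onz(p,[[316.5,156],[316.5,165],[316.5,175]],.06).round(4).tolist(), onz(p,[[316.5,193]],.015))
t=arm.grab_frame('top'); 
print('tri', tri([(p,[316.5,174]),(t,[218.7,237.65])]))
# model predictions for tray pose
for th in(-6,-8):
    th=np.radians(th); c=np.array([.541,.3055]); Rz=np.array([[np.cos(th),-np.sin(th)],[np.sin(th),np.cos(th)]])
    print(np.degrees(th),[ (c+Rz@np.array(q)).round(4).tolist() for q in([-.1,0],[-.055,.06],[-.055,-.06])])
E
```

```text
Traceback (most recent call last):
ValueError: zero-size array to reduction operation minimum which has no identity
```

```bash
python3 - <<'E'
from h import *
import pickle
p=pickle.load(open('w1.pkl','rb'))
g=p['pixels'].max(2); print(g[172,305:330])
b=(g<85).astype(np.uint8); b[:150]=0;b[198:]=0;b[:,:300]=0;b[:,335:]=0
ys,xs=np.nonzero(b); print(xs.min(),xs.max(),ys.min(),ys.max())
for v in range(ys.min(),ys.max()+1,6):
    if (ys==v).any(): print(v,xs[ys==v].min(),xs[ys==v].max())
print('rim',onz(p,[[269,207],[364,207]],.028).round(4).tolist())
print('block',onz(p,[[316.5,156],[316.5,165],[316.5,175]],.06).round(4).tolist(), onz(p,[[316.5,193]],.015))
t=arm.grab_frame('top'); 
print('tri', tri([(p,[316.5,174]),(t,[218.7,237.65])]))
E
```

```text
[230 241 240 242 244 196  83  66  68  72  69  70  69  71  67  67  76 153
 216 228 227 227 214 187 175]
311 321 156 192
156 316 318
162 311 321
168 311 321
174 312 321
180 312 321
186 312 321
192 313 319
rim [[0.4787, 0.2542, 0.028], [0.4919, 0.3762, 0.028]]
block [[0.4141, 0.3227, 0.06], [0.4242, 0.3216, 0.06], [0.4357, 0.3204, 0.06]] [[0.47041809 0.31678537 0.015     ]]
tri [0.43984375 0.31981403 0.03626184]
```

Emit:
{"api": "carry_out", "payload": {"commands": [[0,0,-0.8,0],[0,0,-1.7,0],[0,0,-2.6,0],[0,0,-3.4,0],[0,0,-4.0,0],[0,0,-4.0,0],[0,0,-4.0,0],[0,0,-4.0,0],[0,0,-4.0,0],[0,0,-4.0,0]], "claw": 0}}

```text
t: 4.65
eef_pos: [0.4419, 0.3176, 0.0272]
ee_rot: [3.141, 0.001, 3.033]
force: [0.4, -0.3, -0.3]
width: 0.0876
gripper_force: 0.0
```

Emit:
{"api": "carry_out", "payload": {"commands": [[0,0,0,0],[0,0,0,0],[0,0,0,0],[0,0,0,0],[0,0,0,0],[0,0,0,0],[0,0,0,0],[0,0,0,0],[0,0,0,0],[0,0,0,0]], "claw": 1, "force": 35}}

```text
t: 5.9
eef_pos: [0.4418, 0.3174, 0.0266]
ee_rot: [3.141, 0.0, 3.033]
force: [0.3, 0.8, -0.9]
width: 0.0139
gripper_force: 35.0
```

Emit:
{"api": "carry_out", "payload": {"commands": [[-0.2,-0.4,0,0.1],[-0.4,-1.0,0,0.2],[-0.4,-1.7,0,0.3],[-0.4,-2.4,0,0.4],[-0.4,-3.1,0,0.5],[-0.4,-3.8,0,0.6],[-0.4,-4.6,0,0.65],[-0.4,-5.4,0,0.65],[-0.4,-6.0,0,0.65],[-0.4,-6.3,0,0.65]]}}

```text
t: 7.15
eef_pos: [0.4216, 0.0011, 0.0266]
ee_rot: [3.142, 0.0, 3.1]
force: [0.0, -0.4, -1.1]
width: 0.0135
gripper_force: 35.0
```

```bash
python3 - <<'E'
from h import *
import pickle
s=arm.get_state(); print(s['t'],s['eef_pos'],s['ee_rot'],s['force'],s['moment'],s['width'])
P={n:arm.grab_frame(n) for n in('top','wrist','scene')}; pickle.dump(P,open('P2.pkl','wb'))
a=cv2.resize(P['top']['pixels'][60:260,240:440],(580,580),interpolation=2)
cv2.imwrite('pics/t2.png',a[:,:,::-1])
E
```

```text
7.15 [0.42156986 0.00108568 0.02663175] [3.14151175e+00 4.83937473e-05 3.10004220e+00] [ 0.02324444 -0.44531597 -1.14715365] [-0.00266073 -0.00924235  0.04931854] 0.01349587650421499
```

View pics/t2.png

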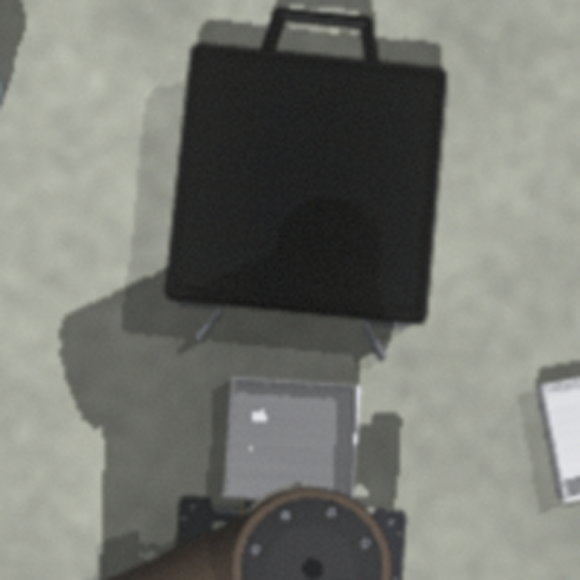

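The top crop shows the tray's rear corners at crop (230,378) and (359,383), short of the lips, whose tips are at (183,350) and (382,356). The griddle's front edge runs from (167,298) to (427,322).

```bash
python3 - <<'E'
from h import *
import pickle
from scipy.optimize import least_squares
P=pickle.load(open('P2.pkl','rb')); p=P['top']
f=lambda L:(np.array(L,float)+.5)/2.9-.5+[240,60]
def fit(uv,loc,x0):
    def X(v): c,s=np.cos(v[2]),np.sin(v[2]); l=np.array(loc); return np.c_[v[0]+c*l[:,0]-s*l[:,1],v[1]+s*l[:,0]+c*l[:,1],l[:,2]]
    r=least_squares(lambda v:(proj(p,X(v))-uv).ravel(),x0); print(r.x[:2].round(4),np.degrees(r.x[2]).round(2),r.fun.round(1)); return r.x
a=.12;z=.075
g=fit(f([[192,44],[446,70],[427,322],[167,298]]),[[a,a,z],[a,-a,z],[-a,-a,z],[-a,a,z]],[.75,0,0])
t=fit(f([[230,378],[359,383]]),[[.055,.06,.028],[.055,-.06,.028]],[.52,0,0])
lips=onz(p,f([[183,350],[382,356],[222,310],[366,322]]),.02); print(lips.round(4).tolist())
def rel(q):
    c,s=np.cos(g[2]),np.sin(g[2]); d=np.array(q[:2])-g[:2]; return np.array([c*d[0]+s*d[1],-s*d[0]+c*d[1]]).round(4)
print('tray rel',rel(t),np.degrees(t[2]-g[2])); print('lips rel',[rel(l) for l in lips])
s=P['scene']; 
h=arm.regions_of(s,'griddle')
c,sn=np.cos(g[2]),np.sin(g[2]); print('scene proj front corners',proj(s,[[g[0]+c*-a-sn*y,g[1]+sn*-a+c*y,z] for y in(a,-a)]))
st=arm.get_state(); print('tcp rel',rel(st['eef_pos']),np.degrees(st['ee_rot'][2])-180-np.degrees(g[2]))
E
```

```text
[ 0.7517 -0.0103] -3.66 [-0.9 -0.7  1.3 -1.1  0.9  1.  -1.2  0.7]
[ 0.5199 -0.0037] -0.56 [ 0.  0. -0. -0.]
[[0.6013, 0.1006, 0.02], [0.6011, -0.086, 0.02], [0.64, 0.0652, 0.02], [0.6327, -0.0702, 0.02]]
tray rel [-0.2317 -0.0082] 3.102314154261756
lips rel [array([-0.1572,  0.101 ]), array([-0.1455, -0.0851]), array([-0.1163,  0.0682]), array([-0.1149, -0.0674])]
scene proj front corners [[358.61963878 215.8722581 ]
 [270.89492146 231.70188871]]
tcp rel [-0.33   -0.0084] 1.3141928763424056
```

Emit:
{"api": "carry_out", "payload": {"commands": [[0,0.1,0,-0.1],[0,0.18,0,-0.17],[0.2,0.17,0,-0.17],[0.4,0.16,0,-0.17],[0.6,0.14,0,-0.17],[0.8,0.13,0,-0.17],[1.0,0.12,0,-0.17],[1.2,0.11,0,-0.17],[1.4,0.1,0,-0.17],[1.5,0.09,0,-0.17]], "claw": 1, "force": 25}}

```text
t: 8.6
eef_pos: [0.4976, 0.0068, 0.0265]
ee_rot: [3.142, 0.0, 3.083]
force: [-6.0, 1.2, 7.8]
width: 0.0142
gripper_force: 25.0
```

```bash
python3 - <<'E'
from h import *
s=arm.get_state(); print(s['t'],s['eef_pos'],s['ee_rot'],s['force'],s['moment'],s['width'])
p=arm.grab_frame('top')
w=arm.grab_frame('wrist')
a=cv2.resize(p['pixels'][90:230,270:410],(400,400),interpolation=2)
cv2.imwrite('pics/t3.png',np.hstack([a,cv2.resize(w['pixels'],(400,250))[:,:] if 0 else w['pixels'][:, 120:520]])[:,:,::-1])
E
```

```text
8.6 [0.49755223 0.00680874 0.02649532] [3.14157913e+00 1.34790439e-04 3.08345093e+00] [-6.02801608  1.16682446  7.81915625] [0.47490092 1.96189879 0.04435906] 0.014173906869007078
```

View pics/t3.png

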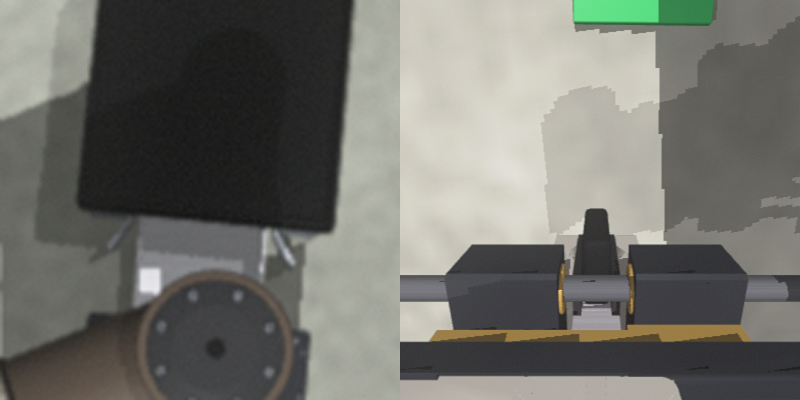

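The tray's nose has entered the mouth: its sides are at crop columns 137 and 265, and the lips at 130 and 268. It sits about 2 mm too far right and is turned about 1° short, with light contact, so I'll correct both and go on.

Emit:
{"api": "carry_out", "payload": {"commands": [[-0.2,0.03,0,-0.05],[-0.4,0.09,0,-0.15],[-0.4,0.09,0,-0.15],[-0.2,0.08,0,-0.15],[0,0.07,0,-0.15],[0.15,0.06,0,-0.15],[0.3,0.05,0,-0.15],[0.45,0.04,0,-0.15],[0.6,0.03,0,-0.15],[0.6,0.03,0,-0.15]]}}

```text
t: 9.95
eef_pos: [0.528, 0.0084, 0.0265]
ee_rot: [3.141, 0.001, 3.068]
force: [0.1, -0.4, 0.5]
width: 0.0142
gripper_force: 25.0
```

Emit:
{"api": "carry_out", "payload": {"commands": [[0.15,-0.01,0,0],[0.3,-0.02,0,0],[0.45,-0.03,0,0],[0.6,-0.04,0,0],[0.75,-0.05,0,0],[0.85,-0.06,0,0],[0.95,-0.06,0,0],[1.05,-0.07,0,0],[1.1,-0.07,0,0],[1.1,-0.07,0,0]]}}

```text
t: 11.2
eef_pos: [0.5822, 0.0048, 0.0266]
ee_rot: [3.142, 0.001, 3.068]
force: [-2.3, -1.4, 3.0]
width: 0.0137
gripper_force: 25.0
```

```bash
python3 - <<'E'
from h import *
s=arm.get_state(); print(s['t'],s['eef_pos'],s['ee_rot'],s['force'],s['moment'],s['width'])
E
```

```text
11.2 [0.58220315 0.00476691 0.02658414] [3.14156144e+00 5.17676328e-04 3.06788173e+00] [-2.26752659 -1.42744307  3.03243368] [-0.3873006   0.41709674  0.0290972 ] 0.013702584676910958
```

Now I'll feel for the stop in 1–2 mm steps, with a lighter grip so the block slips rather than jams.

Emit:
{"api": "carry_out", "payload": {"commands": [[0.03,0,0,0],[0.06,0,0,0],[0.09,0,0,0],[0.11,-0.01,0,0],[0.13,-0.01,0,0],[0.14,-0.01,0,0],[0.15,-0.01,0,0],[0.16,-0.01,0,0],[0.16,-0.01,0,0],[0.16,-0.01,0,0]], "force": 15}}

```text
t: 12.45
eef_pos: [0.5898, 0.0043, 0.0265]
ee_rot: [-3.142, 0.0, 3.068]
force: [-2.3, 0.1, 4.0]
width: 0.0139
gripper_force: 15.0
```

Emit:
{"api": "carry_out", "payload": {"commands": [[0.02,0,0,0],[0.04,0,0,0],[0.06,0,0,0],[0.08,0,0,0],[0.09,0,0,0],[0.1,0,0,0],[0.1,0,0,0],[0.1,0,0,0],[0.1,0,0,0],[0.1,0,0,0]]}}

```text
t: 13.7
eef_pos: [0.5918, 0.0042, 0.0265]
ee_rot: [-3.141, -0.005, 3.068]
force: [-14.9, 4.4, 14.3]
width: 0.014
gripper_force: 15.0
```

```bash
python3 - <<'E'
from h import *
s=arm.get_state(); print(s['t'],s['eef_pos'],s['ee_rot'],s['force'],s['moment'],s['width'])
p=arm.grab_frame('top'); w=arm.grab_frame('scene')
a=cv2.resize(p['pixels'][120:220,290:390],(400,400),interpolation=2)
b=cv2.resize(w['pixels'][160:260,265:365],(400,400),interpolation=2)
cv2.imwrite('pics/t4.png',np.hstack([a,b])[:,:,::-1])
E
```

```text
13.7 [0.59184808 0.00424325 0.02648637] [-3.14082253 -0.00476669  3.06752693] [-14.8603421    4.3876655   14.27619231] [1.47854088 5.00026642 0.13182063] 0.013955638258271391
```

View pics/t4.png

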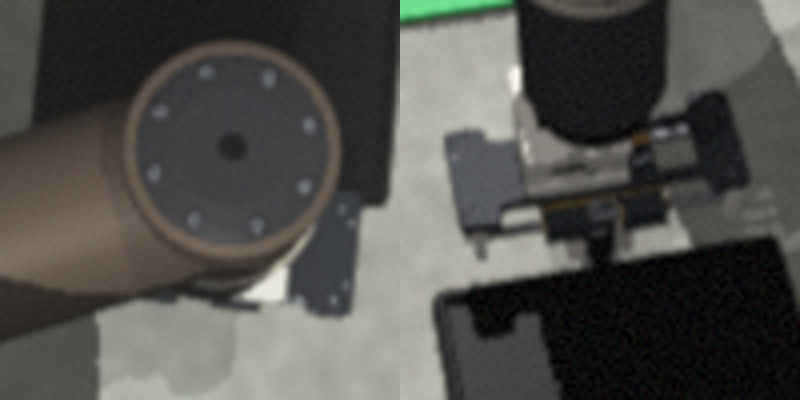

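The arm now meets a firm -15 N in x at x = 0.592, against a predicted home of 0.589, so the tray is against the stop. I'll ease the load, open part way and lift off.

Emit:
{"api": "carry_out", "payload": {"commands": [[-0.02,0,0,0],[-0.04,0,0,0],[-0.05,0,0,0],[-0.05,0,0,0],[-0.05,0,0,0],[-0.05,0,0,0],[-0.05,0,0,0],[-0.05,0,0,0],[-0.05,0,0,0],[-0.05,0,0,0]]}}

```text
t: 15.05
eef_pos: [0.5918, 0.0043, 0.0264]
ee_rot: [-3.141, -0.001, 3.068]
force: [-4.3, 1.4, 5.0]
width: 0.0142
gripper_force: 15.0
```

Emit:
{"api": "carry_out", "payload": {"commands": [[0,0,0,0],[0,0,0,0],[0,0,0,0],[0,0,0,0],[0,0,0,0],[0,0,0,0],[0,0,0,0],[0,0,0,0],[0,0,0,0],[0,0,0,0]], "claw": 0.55}}

```text
t: 16.3
eef_pos: [0.5922, 0.0043, 0.0265]
ee_rot: [-3.142, -0.0, 3.068]
force: [-0.0, -0.4, -0.6]
width: 0.0394
gripper_force: 0.0
```

Emit:
{"api": "carry_out", "payload": {"commands": [[0,0,0.3,0],[0,0,0.8,0],[0,0,1.5,0],[0,0,2.3,0],[0,0,3.1,0],[-0.8,0,3.5,0],[-1.6,0.8,3.5,0],[-1.6,1.8,3.5,0],[-1.6,2.8,3.5,0],[-1.6,3.8,3.5,0]]}}

```text
t: 17.55
eef_pos: [0.5121, 0.1959, 0.2033]
ee_rot: [3.14, 0.002, 3.068]
force: [-0.2, -0.7, -0.4]
width: 0.0391
gripper_force: 0.0
```

```bash
python3 - <<'E'
from h import *
s=arm.get_state(); print(s['t'],s['eef_pos'],s['force'],s['width'])
p=arm.grab_frame('top'); w=arm.grab_frame('scene')
a=cv2.resize(p['pixels'][60:220,270:430],(400,400),interpolation=2)
b=cv2.resize(w['pixels'][180:320,240:380],(400,400),interpolation=2)
cv2.imwrite('pics/t5.png',np.hstack([a,b])[:,:,::-1])
for n,q in(('top',p),('scene',w)):
    for k in('drip_tray','wide_tray'):
        for m in arm.mark_of(q,k)[:3]: print(n,k,m['conf'],onz(q,m['uv'],0).round(4))
E
```

```text
17.55 [0.5120972  0.19587369 0.2032725 ] [-0.21661191 -0.6872118  -0.37226604] 0.03906797113275035
top drip_tray 0.81 [[0.2776 0.4198 0.    ]]
top wide_tray 0.71 [[ 0.544  -0.3251  0.    ]]
scene drip_tray 0.59 [[0.2905 0.4164 0.    ]]
scene wide_tray 0.59 [[ 0.5422 -0.3314  0.    ]]
```

View pics/t5.png

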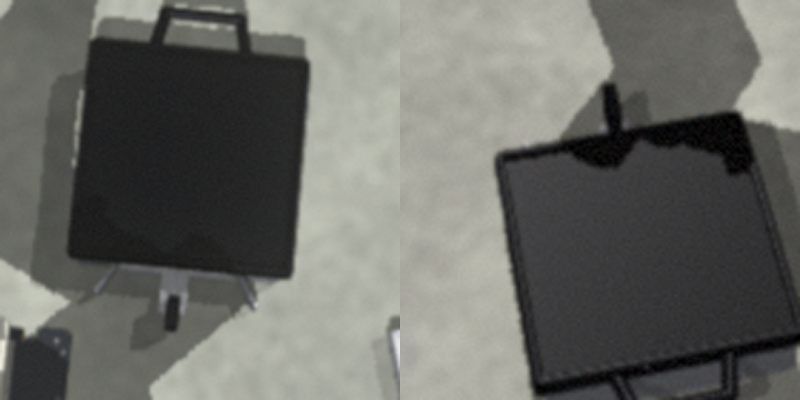

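The crop shows the grip at crop (173,312), centred between the lips, with the pan under the griddle. I'll check the depth numerically.

```bash
python3 - <<'E'
from h import *
p=arm.grab_frame('top')
th=np.radians(-3.7);c,s=np.cos(th),np.sin(th);g=np.array([.7517,-.0103])
X=onz(p,[[270+173/2.5,60+312/2.5]],.04)[0]; d=X[:2]-g
print('handle rel',c*d[0]+s*d[1],-s*d[0]+c*d[1])
d=np.array([.592-.0020,.0043])-g; print('tcp-derived handle rel',c*d[0]+s*d[1],-s*d[0]+c*d[1])
E
```

```text
handle rel -0.16224950746689776 0.0019764631009498556
tcp-derived handle rel -0.1623051271751046 0.004134693782270504
```

```bash
python3 -c "
from station import arm
print(arm.job_done())"
```

```text
the job is handed in; nothing more can be done
None
```

The narrow tray is in the griddle bay against the stop, about 3 mm off the centre line by my measurement, released, with the wide tray left where it was; the job was handed in with the clock at about 18 s, and no verdict came back.

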